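Mount a test wheel on the stub-axle fixture

ROBOT

A 6-joint arm with a two-finger parallel gripper is mounted at the origin on the work surface. World frame = base frame: x ahead of the robot, y to its left, z up, the work surface at z = 0. Lengths are in m, angles in rad, forces in N, time in s.
With the tool pointing down it reaches from about 0.425 to 0.95 m from the base axis. Payload 3.5 kg.
Tool frame: the origin (TCP) lies midway between the tips of the shut fingers; the grasp point (between the pads) lies 19 mm behind it; x points along the fingers, z is the direction in which the jaws open and shut, and the axes are right-handed (so a half turn about x gives the same grasp; the last joint's range is limited). The gripper opens to 85 mm and grips with 20 to 120 N. Pads are 22 mm wide; open, the fingers measure 114 mm over their backs; the gripper's body (76 mm by 85 mm) begins 54 mm behind the grasp point. The pads swing forward as they close: fully open they stand 13 mm farther back than shut.
Start: joints at [-1.429, 0.286, 1.577, -0, 1.279, -0.15], TCP at [0.194, -0.646, 0.231] pointing down, gripper open.
Joint ranges: [-2.77, 2.77], [-0.9, 2.22], [0.21, 2.48], [-1.53, 4.67], [0.24, 2.81], [-2.84, 2.84]. Speed limits (rad/s): [2.79, 2.79, 3.14, 3.14, 3.14, 3.14].

INTERFACE

Orientations are given as a 3x3 rotation matrix whose columns are the frame's x, y, z axes.
In Python, from plant import env gives the robot as it stands.
- The arm moves only by the tool drive_tool, never from a script. Its argument "targets" is a list that holds one entry, the list of rows, each a list of 5 numbers: the shift along the tool's x, y, z in cm, then the turn about the tool's x in degrees, then the finger opening in cm, from 0 to 8.54. In form: [[[x, y, z, roll, claw], ...]]. A call has 1 to 12 rows; each row shifts and turns the pose as measured when the row begins, along the tool's axes as they then stand; what a row does not reach is not made up. A row lasts 1/8 s, in which the tool goes at most 62.5 mm and 10.7 degrees, less where a joint would pass 70% of its speed; a pose out of reach is approached as far as the arm can. A call is refused whole if a number of a shift passes 6.25 or a number of a turn 10.7, either way. A call with a gripper value outside its range is refused whole. The fingers move at their own pace and stop on an object; "newtons" is the grip in N (left out, the last holds). Time passes only in rows, so rows that do not move let the fingers close. It gives the time, the measured TCP pose, the force and the opening at its end, in the units of the state.
- env.read_state(): the state, without advancing time (a new reading comes with each control period).
- env.snapshot(name): name is "side" or "top"; returns a dict with "color" (420x560x3 uint8, blue, green, red), "depth" (420x560 float32, m along the optical axis (not along the pixel's ray), 0 where there is no reading), "intrinsics" (3x3 intrinsics, pixels), "k1" (the pictures are not rectified: a ray, as slopes to the right and down, at radius r is drawn at 1 + k1 r^2 times it, then the intrinsics apply), "view" (4x4, takes a point from world to camera coordinates). Camera axes: x right, y down, z forward; pixel columns grow to the right and rows downward; lengths in m; the calibration is good to about 2 mm. A picture is of the moment at which its call begins.
- env.hand_in(): hands the job in, once; it reports no verdict.
The state is a dict: "time_s": time; "joints": joint angles; "qd": joint speeds; "effort": joint torques, N m; "tool_pos": TCP position; "orientation": TCP orientation; "force": force on the tool from outside, world axes, zero at the start; "moment": the same for the moment, N m; "grip_width": opening from 0.0 (shut) to 1.0 (fully open).
Only numpy, scipy, OpenCV 4.12 (cv2) and the standard library are available. Lean on these libraries where they do the work, as an engineer would, in place of code of your own. Each camera call takes 0.05 s, during which the arm holds its last target. There are 200 camera calls.

TASK

Get the wheel fixture ready for a wear test: push the swinging keeper clear of the upright stub axle, slide on the tall spacer sleeve, then the wheel, then the flat end washer, each seated flat on the one below, and finally swing the keeper fully home, against its stop, over the washer. Leave everything upright and released, and do not disturb the other things on the bench.

Things in the scene. Friction and masses are not known exactly. Their poses are not given: they have to be found in the camera images.
- stub_axle: Wheel fixture, bolted down: white base plate 12 mm thick with an upright steel stub axle and a pivot post. Origin: on the axle's axis at bench level; z up; its +y points from the axle to the post. The plate spans x -55 to +55, y -60 to +105 mm, with 4 bolt heads 8 mm high near its corners.
- axle_seat (a point): Centre of the seat on which the stack stands, on the axle's axis, 20 mm above the bench: the top of the axle's round foot, 64 mm across.
- axle_tip (a point): Top end of the axle, 139 mm above the bench. Shaft 24 mm in diameter, with a neck 18 mm in diameter from 115 to 127 mm above the bench, then a head 24 mm in diameter up to 133 mm, tapering to 14 mm at this tip. Parts pass freely over the head and slide down by their own weight.
- pivot_post (a point): Top of the pivot post, on its axis, 68 mm from the axle's axis along the fixture's +y, 137 mm above the bench. Post 22 mm across (foot 34, keeper hub 36 mm).
- keeper (a joint): Keeper angle (rad): a slotted steel plate, 36 mm wide, 118 to 126 mm above the bench, that swings level about the post. 0 = home at its stop, slot round the axle's neck, pointing to the fixture's -y; grows as it opens towards the fixture's -x, up to 1.75. Starts 0 to 0.4, blocking the axle; at 1.4 clear of parts and fingers. Stays where left; moves with about 1.5 N at its pin.
- keeper_pin (a point): Middle of the keeper's dark upright pin, 144 mm above the bench: 12 mm in diameter (cap 14), from 126 to 162 mm high, on the keeper's free end 108 mm from the post's axis (40 mm beyond the axle when home). Push it, or hook it between slightly open fingers. At angle a it lies at x = -108 sin a, y = -108 cos a mm from the post, in the fixture's frame.
- sleeve: Spacer sleeve: plain aluminium tube standing on end, 42 mm outer diameter, 60 mm tall, bore 27 mm. Origin at its centre, z along its axis. Goes on first: its centre is then 50 mm above the bench. If a gripper has no room for the axle's end above it, let it go part-way down the axle: it slides to the seat.
- wheel: Test wheel lying flat: grey tyre, white hub, steel bearing in the middle; 64 mm diameter, 26 mm thick, bore 27 mm, the same both ways up. Origin at its centre, z along its axis. Second: its centre is then 93 mm above the bench.
- washer: Heavy flat steel end washer lying flat: 60 mm diameter, 10 mm thick, bore 27 mm. Origin at its centre, z along its axis. Third: its centre is then 111 mm above the bench, and the keeper passes 2 mm above it.
- bottle: Bystander: white plastic bottle with a blue cap, 56 mm diameter, 160 mm tall, standing. Origin at the centre of its underside.
- gauge_stand: Bystander: dial gauge on a stand; grey base 80 x 60 x 30 mm, column 180 mm tall, dial reaching 70 mm from the origin along its own +x, 169 mm tall. Origin at the centre of its underside.
- carton: Bystander: closed cardboard carton 150 x 100 x 60 mm. Origin at the centre of its underside.
- spanner: Bystander: steel spanner 170 mm long, up to about 40 mm wide at its jaw, lying flat along its own x. Origin under its middle.
Things that resemble listed ones, but are neither listed nor needed, are in the scene too. Leave any brown, red or yellow look-alike of the stub_axle alone.

How it is judged:
By the outcome, as a careful person would: the job done as asked, in the order asked, and still so for the second after the job is handed in, with the robot touching nothing.
It also fails if it takes over 72 s, if anything falls off the work surface, if the arm or the gripper's body presses on something with over 40 N, if the wrist force passes 120 N, or if a joint passes its speed limit or range.

## Working session

There is one attempt and no reset: what is moved stays moved. The work goes in short steps, Python scripts to look and compute and a tool call to move; the robot and the scene stay as the last step left them, time stands still between calls to the robot, and variables do not carry over. Pictures are saved under pics/ and viewed, about 8 in all and at most 12, crops included, and the job is handed in when it is done.

Besides the shell and the picture viewer there is one more tool, called by a JSON object that holds its "api" and its "payload". drive_tool: Moves the arm, as the interface text tells. Its arguments: {"type":"object","properties":{"targets":{"type":"array"},"newtons":{"type":"number"}},"required":["targets"]}

```bash
ls; mkdir -p pics; cat > h.py <<'E'
import numpy as np, cv2
from plant import env
def snap(n,fn=None):
    s=env.snapshot(n)
    if fn: cv2.imwrite('pics/'+fn,s['color'])
    return s
def cloud(s):
    h,w=s['depth'].shape; v,u=np.mgrid[0:h,0:w].astype(float)
    return unproj(s,u.ravel(),v.ravel(),s['depth'].ravel()).reshape(h,w,3)
def unproj(s,u,v,d):
    K=s['intrinsics']; x=(np.asarray(u)-K[0,2])/K[0,0]; y=(np.asarray(v)-K[1,2])/K[1,1]
    a,b=x.copy(),y.copy()
    for _ in range(20):
        f=1+s['k1']*(a*a+b*b); a,b=x/f,y/f
    P=np.stack([a*d,b*d,d,np.ones_like(d)],-1)
    Q=(P@np.linalg.inv(s['view']).T)[...,:3]; Q[np.asarray(d)==0]=np.nan
    return Q
def proj(s,p):
    c=s['view']@np.r_[p,1]; a,b=c[:2]/c[2]; f=1+s['k1']*(a*a+b*b); K=s['intrinsics']
    return K[0,0]*a*f+K[0,2],K[1,1]*b*f+K[1,2]
def mv(p):  # target shift of TCP in tool axes cm
    st=env.read_state(); return (st['orientation'].T@(np.array(p)-st['tool_pos']))*100
E
python3 - <<'E'
from h import *
a=snap('top','top0.png'); b=snap('side','side0.png')
for s in (a,b): print(s['intrinsics'].tolist(),s['k1'],np.linalg.inv(s['view']).round(3).tolist())
print(env.read_state())
cv2.imwrite('pics/both.png',np.vstack([a['color']]))
E
```

```text
pics
[[473.28531031192216, 0.0, 280.96727271526703], [0.0, 473.28531031192216, 201.56927892245088], [0.0, 0.0, 1.0]] -0.12809083499542773 [[0.016, -0.996, 0.086, 0.472], [-1.0, -0.017, -0.009, -0.04], [0.01, -0.085, -0.996, 1.372], [0.0, 0.0, 0.0, 1.0]]
[[485.6979230093095, 0.0, 276.8699557948353], [0.0, 485.6979230093095, 205.72575349679056], [0.0, 0.0, 1.0]] -0.14000383815895429 [[-0.865, -0.332, 0.377, 0.098], [-0.502, 0.537, -0.678, 0.836], [0.022, -0.775, -0.631, 0.913], [0.0, 0.0, 0.0, 1.0]]
{'time_s': 0.1, 'joints': array([-1.42899905e+00,  2.87108131e-01,  1.57800217e+00, -1.31522976e-05,
        1.27860390e+00, -1.49995934e-01]), 'qd': array([-0.00063523, -0.00234   , -0.00286115, -0.00014351,  0.00177052,
        0.00110976]), 'effort': array([ 5.44045379e-04, -4.07299554e+01, -2.93697506e+01, -1.34118841e-04,
        3.45938519e-03,  1.45521722e-05]), 'tool_pos': array([ 0.19412199, -0.64587582,  0.23008019]), 'orientation': array([[-3.12290825e-04,  9.57728515e-01,  2.87673414e-01],
       [ 2.09847363e-03,  2.87673423e-01, -9.57726265e-01],
       [-9.99997749e-01,  3.04585949e-04, -2.09960580e-03]]), 'force': array([-0.29373666, -0.64431096,  0.13365049]), 'moment': array([ 0.00351338, -0.01750738, -0.020222  ]), 'grip_width': 0.9994983648376647}
```

View pics/top0.png

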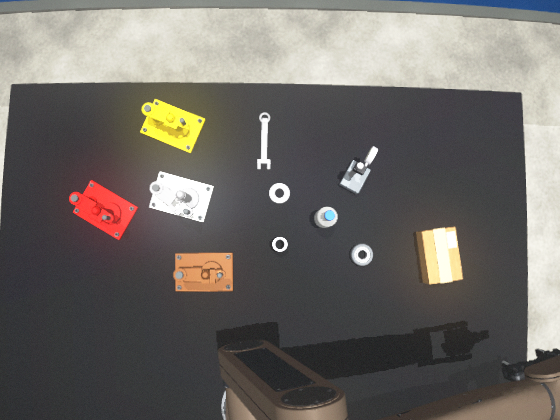

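View pics/side0.png

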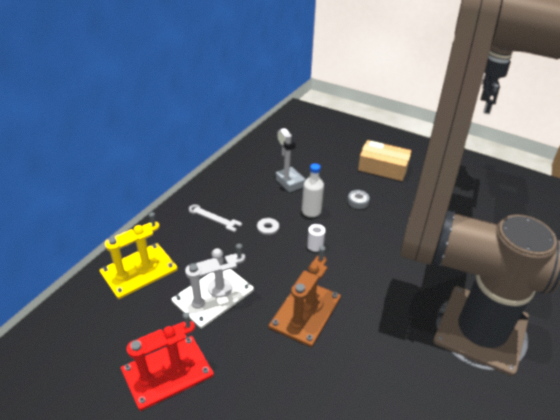

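The top view shows the white fixture at (181,196), with its post at (155,188). The sleeve is at about (280,244), a ring at (279,193), probably the washer, and another at (362,255), probably the wheel. The look-alikes are yellow (173,125), red (103,208) and brown (204,271). I'll check the choices in a close crop and measure them.

```bash
python3 - <<'E'
from h import *
a=snap('top'); b=snap('side')
A=cv2.resize(a['color'][160:280,140:390],None,fx=3.2,fy=3.2,interpolation=cv2.INTER_CUBIC)
cv2.imwrite('pics/c1.png',A)
C=cloud(a)
for n,(u,v) in dict(sleeve=(280,244),ring=(279,193),wheel=(362,255)).items():
    w=C[v-16:v+17,u-16:u+17].reshape(-1,3); w=w[(w[:,2]>.005)]
    zt=np.percentile(w[:,2],95); t=w[w[:,2]>zt-.004]
    c,sz,_=cv2.minAreaRect((t[:,:2]*1000).astype(np.float32)); (cx,cy),r=cv2.minEnclosingCircle((t[:,:2]*1000).astype(np.float32))
    print(n,zt.round(4),np.round(c,1),np.round(sz,1),round(cx,1),round(cy,1),round(r,1),t[:,:2].mean(0).round(4))
R=C[160:235,140:222].reshape(-1,3)
for lo,hi in ((.008,.016),(.112,.130),(.130,.136),(.1345,.150),(.15,.17)):
    t=R[(R[:,2]>lo)&(R[:,2]<hi)]
    print(lo,hi,len(t),[tuple(np.round(np.array(q),1)) if np.ndim(q) else round(q,1) for q in cv2.minAreaRect((t[:,:2]*1000).astype(np.float32))] if len(t)>3 else '', t.mean(0).round(4))
np.save('C.npy',C)
E
```

```text
sleeve 0.065 [466.1 -48. ] [37. 37.] 467.4 -48.0 20.1 [ 0.4665 -0.0492]
ring 0.0154 [615.3 -44.4] [55.7 54.9] 615.3 -44.4 29.3 [ 0.6157 -0.0424]
wheel 0.0294 [ 440.8 -284.8] [59.7 58. ] 441.0 -284.1 31.1 [ 0.4415 -0.2846]
0.008 0.016 1044 [(np.float64(600.6), np.float64(246.7)), (np.float64(246.5), np.float64(171.7)), 80.4] [0.6039 0.2312 0.0125]
0.112 0.13 420 [(np.float64(587.0), np.float64(235.4)), (np.float64(137.1), np.float64(57.7)), 47.2] [0.5805 0.2413 0.1264]
0.13 0.136 109 [(np.float64(587.3), np.float64(237.1)), (np.float64(130.3), np.float64(57.3)), 55.8] [0.5927 0.2503 0.1322]
0.1345 0.15 97 [(np.float64(593.0), np.float64(231.8)), (np.float64(122.5), np.float64(38.6)), 57.2] [0.5989 0.2435 0.1385]
0.15 0.17 26 [(np.float64(547.8), np.float64(194.6)), (np.float64(14.0), np.float64(10.7)), 89.0] [0.5479 0.1944 0.1618]
```

View pics/c1.png

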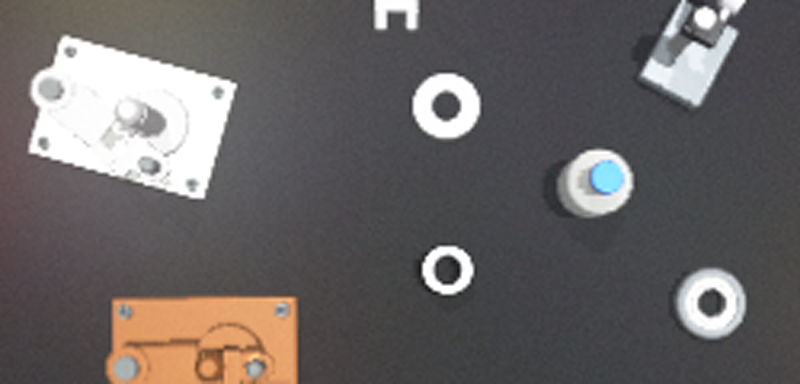

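The crop confirms the choices. The white fixture has its axle tip at full-image (181,194), post at (156,188) and keeper pin at (186,211). The washer (white ring) is at (279,193), the sleeve at (280,244) and the wheel (grey tyre, white hub) at (362,255). Next I'll get the fixture pose.

```bash
python3 - <<'E'
from h import *
s=snap('top'); C=cloud(s)
col=s['color'].astype(int); hsv=cv2.cvtColor(s['color'],cv2.COLOR_BGR2HSV)
print('bench z',[round(float(np.nanmedian(C[v-4:v+5,u-4:u+5,2])),4) for u,v in ((235,220),(300,270),(320,180))])
m=np.zeros(col.shape[:2],bool); m[160:235,135:225]=True
p=C[m&(hsv[...,1]<60)&(hsv[...,2]>120)&(C[...,2]>.006)&(C[...,2]<.022)]
print(cv2.minAreaRect((p[:,:2]*1000).astype(np.float32)))
def ray(u,v,z):
    o=unproj(s,[u],[v],np.array([1e-6]))[0]; f=unproj(s,[u],[v],np.array([1.]))[0]; d=f-o
    return o+d*(z-o[2])/d[2]
for n,u,v,z in (('post',155.6,187.8,.137),('axle',180.6,194.2,.137),('pin',186.2,211.2,.162)): 
    print(n,ray(u,v,z).round(4), C[round(v),round(u)].round(4))
# circles by Hough-free blob: points by height near guess
for n,c,lo in (('post',(.612,.268),.134),('axle',(.594,.21),.134),('pin',(.548,.194),.155)):
    q=C[m]; q=q[(np.hypot(*(q[:,:2]-c).T)<.017)&(q[:,2]>lo)]; print(n,len(q),q.mean(0).round(4),q.min(0).round(3),q.max(0).round(3))
# side view
t=snap('side'); D=cloud(t)
for n,c,r,lo,hi in (('sleeve',(.466,-.048),.03,.056,.08),('ring',(.615,-.044),.04,.008,.02),('wheel',(.441,-.285),.04,.02,.04),('pin',(.548,.194),.015,.155,.18)):
    q=D.reshape(-1,3); q=q[(np.hypot(*(q[:,:2]-c).T)<r)&(q[:,2]>lo)&(q[:,2]<hi)]; 
    print('side',n,len(q),q.mean(0).round(4),((q.min(0)+q.max(0))/2).round(4), np.ptp(q,0).round(3))
E
```

```text
bench z [0.0014, 0.001, 0.0005]
((599.9290161132812, 238.12379455566406), (166.2124786376953, 111.39922332763672), 75.4425048828125)
post [0.6094 0.2811 0.137 ] [0.6088 0.2797 0.1382]
axle [0.5935 0.2137 0.137 ] [0.5938 0.2121 0.1394]
pin [0.5474 0.1925 0.162 ] [0.5477 0.1924 0.1653]
post 33 [0.6117 0.2774 0.1378] [0.603 0.267 0.134] [0.623 0.284 0.142]
axle 56 [0.594  0.2158 0.1386] [0.583 0.205 0.134] [0.605 0.226 0.145]
pin 26 [0.5478 0.1942 0.1627] [0.543 0.187 0.157] [0.553 0.201 0.169]
side sleeve 90 [ 0.4693 -0.0472  0.0599] [ 0.4694 -0.0482  0.06  ] [0.04  0.043 0.008]
side ring 184 [ 0.6176 -0.0441  0.0106] [ 0.6172 -0.0454  0.0114] [0.059 0.059 0.007]
side wheel 214 [ 0.4426 -0.2819  0.0248] [ 0.4439 -0.284   0.0255] [0.062 0.065 0.011]
side pin 30 [0.5495 0.1964 0.1605] [0.5503 0.1952 0.1597] [0.014 0.014 0.009]
```

{"api": "drive_tool", "payload": {"targets": [[[-0.3, 4.9, -3.0, 0, 4], [-0.3, 4.9, -3.0, 0, 4], [-0.3, 4.9, -3.0, 0, 4], [-0.3, 4.9, -3.0, 0, 4], [-0.3, 4.9, -3.0, 0, 4], [-0.3, 4.9, -3.0, 0, 4], [-0.3, 4.9, -3.0, 0, 4], [-0.3, 4.9, -3.0, 0, 4]]], "newtons": 40}}

```text
time_s: 1.3
tool_pos: [0.5073, -0.2973, 0.2554]
orientation: [[0.002, 0.96, 0.279], [-0.001, 0.279, -0.96], [-1.0, 0.002, 0.001]]
force: [0.7, -1.5, -0.1]
grip_width: 0.471
```

{"api": "drive_tool", "payload": {"targets": [[[0, 1.95, -5.1, 0, 4], [0, 1.95, -5.1, 0, 4], [0, 1.95, -5.1, 0, 4], [0, 1.95, -5.1, 0, 4], [0, 1.95, -5.1, 0, 4], [0, 1.95, -5.1, 0, 4], [0, 1.95, -5.1, 0, 4], [0, 1.95, -5.1, 0, 4], [0, 1.95, -5.1, 0, 4], [0, 0, 0, -10, 4], [0, 0, 0, -10, 4], [0, 0, 0, -10, 4]]]}}

```text
time_s: 2.8
tool_pos: [0.5481, 0.2138, 0.2565]
orientation: [[0.008, 0.674, 0.739], [-0.001, 0.739, -0.674], [-1.0, 0.005, 0.007]]
force: [1.0, 0.2, -0.4]
grip_width: 0.464
```

```bash
python3 - <<'E'
from h import *
print(mv((.5485,.195,.14)), env.read_state()['joints'])
s=snap('side','s1.png'); cv2.imwrite('pics/s1c.png',cv2.resize(s['color'][190:330,120:340],None,fx=3,fy=3))
E
```

```text
[11.65495126 -1.41155634  1.21900985] [ 0.2007352   0.07392945  1.77367169 -0.00288309  1.28638661  0.9410158 ]
```

View pics/s1c.png

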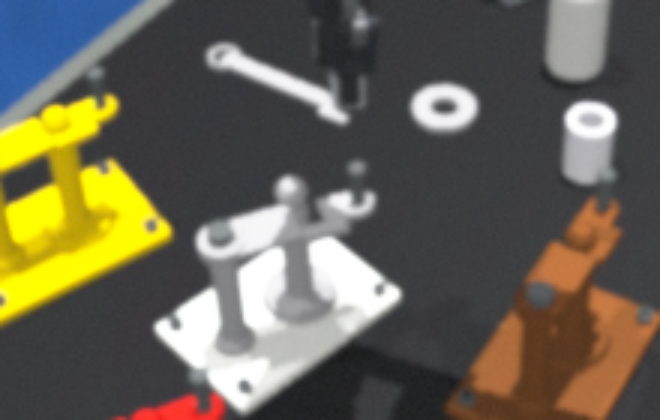

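The crop shows the fingers at (350,90), above the keeper pin's cap at (358,170), with nothing else nearby. The move overshot by about 19 mm, so I'll correct that and then descend.

{"api": "drive_tool", "payload": {"targets": [[[0, -1.4, 1.2, 0, 4], [4, 0, 0, 0, 4], [4, 0, 0, 0, 4], [4, 0, 0, 0, 4], [0, 0, 0, 0, 4]]]}}

```text
time_s: 3.48
tool_pos: [0.5497, 0.1946, 0.1356]
orientation: [[0.012, 0.68, 0.733], [-0.0, 0.733, -0.68], [-1.0, 0.008, 0.009]]
force: [-0.3, 0.2, -0.2]
grip_width: 0.468
```

```bash
cat >> h.py <<'E'
Y=np.array([.2514,.968]); X=np.array([.968,-.2514]); AX=np.array([.5942,.2163]); POST=AX+.068*Y
def pin(a): return POST-.108*(np.sin(a)*X+np.cos(a)*Y)
E
python3 - <<'E'
from h import *
print(mv((*pin(.37),.133)),env.read_state()['force'])
for a in np.arange(.37,1.75,.1): print(round(a,2),pin(a).round(4))
# shifts for 0.1 rad arc with roll 5.73deg along, in tool frame
R=env.read_state()['orientation']
for a in np.arange(.4,1.65,.12):
    th=np.radians(-(a-.4)*57.3); c,s_=np.cos(th),np.sin(th); Q=np.array([[c,-s_,0],[s_,c,0],[0,0,1]])@R
    print(round(a,2),(Q.T@np.r_[pin(a+.12)-pin(a),0]*100).round(2))
E
```

```text
[ 0.25775066 -0.11521012 -0.1099228 ] [-0.34314594  0.15092928 -0.18831409]
0.37 [0.5482 0.1945]
0.47 [0.5397 0.2012]
0.57 [0.532  0.2088]
0.67 [0.5251 0.217 ]
0.77 [0.519 0.226]
0.87 [0.5139 0.2355]
0.97 [0.5097 0.2454]
1.07 [0.5066 0.2557]
1.17 [0.5044 0.2663]
1.27 [0.5034 0.2771]
1.37 [0.5034 0.2879]
1.47 [0.5045 0.2986]
1.57 [0.5067 0.3092]
1.67 [0.51   0.3195]
0.4 [-0.01 -0.04 -1.29]
0.52 [-0.01 -0.04 -1.29]
0.64 [-0.01 -0.04 -1.29]
0.76 [-0.01 -0.04 -1.29]
0.88 [-0.01 -0.04 -1.29]
1.0 [-0.01 -0.04 -1.29]
1.12 [-0.01 -0.04 -1.29]
1.24 [-0.01 -0.04 -1.29]
1.36 [-0.01 -0.04 -1.29]
1.48 [-0.01 -0.04 -1.29]
1.6 [-0.01 -0.04 -1.29]
```

{"api": "drive_tool", "payload": {"targets": [[[0.2, -0.1, -0.1, 0, 2.5], [0, 0, -1.3, 6.9, 2.5], [0, 0, -1.3, 6.9, 2.5], [0, 0, -1.3, 6.9, 2.5], [0, 0, -1.3, 6.9, 2.5], [0, 0, -1.3, 6.9, 2.5], [0, 0, -1.3, 6.9, 2.5]]]}}

```text
time_s: 4.35
tool_pos: [0.5177, 0.261, 0.1477]
orientation: [[0.034, 0.997, 0.069], [-0.003, 0.07, -0.998], [-0.999, 0.033, 0.005]]
force: [-0.4, -1.6, -0.9]
grip_width: 0.292
```

```bash
python3 - <<'E'
from h import *
st=env.read_state();p=st['tool_pos'];d=p[:2]-POST
print(np.hypot(*d), np.arctan2(-d@X,-d@Y)); z=st['orientation'][:2,2]; print(z, np.degrees(np.arctan2(*z[::-1])), st['force'])
a=np.arctan2(-d@X,-d@Y);print('tang deg',np.degrees(np.arctan2(*( np.cos(a)*X-np.sin(a)*Y)[::-1])))
for b in (a+.12,1.6): print(b,mv((*pin(b),.133)))
E
```

```text
0.09594916150074898 1.094313227804711
[ 0.06942893 -0.99757486] -86.01876482446983 [-0.41677654 -1.55032596 -0.85138251]
tang deg -77.25822076970714
1.2143132278047108 [ 1.41751357 -1.3603612  -1.11323679]
1.6 [ 1.41944847 -0.70069676 -5.20045985]
```

{"api": "drive_tool", "payload": {"targets": [[[0.6, -1.0, 0, 0, 2.5], [0.6, -0.4, -0.6, 0, 2.5], [0, 0, 0, 0, 2.5]]]}}

```text
time_s: 4.72
tool_pos: [0.5047, 0.2668, 0.1388]
orientation: [[0.041, 0.996, 0.073], [-0.001, 0.073, -0.997], [-0.999, 0.04, 0.004]]
force: [-0.4, -0.1, -0.4]
grip_width: 0.294
```

```bash
cat > k.py <<'E'
from h import *
st=env.read_state();p=st['tool_pos'];d=p[:2]-POST
print('r',np.hypot(*d),'a', np.arctan2(-d@X,-d@Y),'z',p[2],'F',st['force'].round(1)); print(mv((*pin(1.6),.135)))
q=cloud(snap('side')).reshape(-1,3)
E
python3 k.py
python3 - <<'E'
from h import *
t=snap('top','t2.png'); cv2.imwrite('pics/t2c.png',cv2.resize(t['color'][150:250,120:260],None,fx=4,fy=4))
E
```

```text
r 0.10766903251280155 a 1.1740088499785413 z 0.13876710136196171 F [-0.4 -0.1 -0.4]
[ 0.38437045  0.60471617 -4.51845634]
```

View pics/t2c.png

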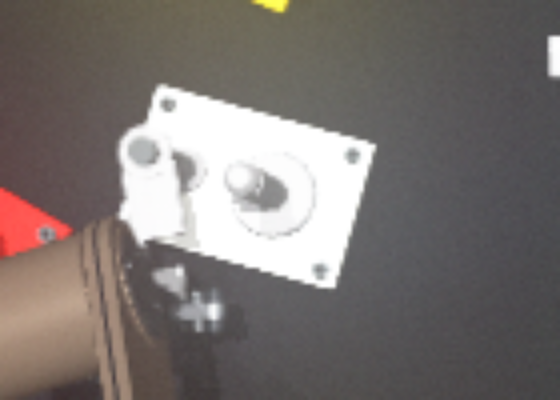

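The crop shows the keeper reaching from the post at (145,150) down to the fingers at about (190,310), so it's following. I'll continue.

{"api": "drive_tool", "payload": {"targets": [[[0.1, 0, -1.2, 0, 2.5], [0.1, 0.1, -1.2, 0, 2.5], [0.1, 0.2, -1.2, 0, 2.5], [0.1, 0.3, -1.0, 0, 2.5], [0, 0, 0, 0, 2.5]]]}}

```text
time_s: 5.45
tool_pos: [0.5086, 0.3162, 0.1348]
orientation: [[0.041, 0.996, 0.073], [-0.001, 0.073, -0.997], [-0.999, 0.04, 0.004]]
force: [-0.3, -0.1, 0.7]
grip_width: 0.295
```

```bash
python3 k.py
```

```text
r 0.10819712533532977 a 1.6372257166591369 z 0.13475210513618338 F [-0.3 -0.1  0.7]
[-0.02840612 -0.12919249  0.38129757]
```

{"api": "drive_tool", "payload": {"targets": [[[-6, 0, 0, 0, 2.5], [-6, 0, 0, 0, 4], [0, 0, 0, 0, 6], [0, 0, 0, -10, 6], [0, 0, 0, -10, 6], [0, 0, 0, -10, 6], [0, 0, 0, -10, 6], [0, 0, 0, -10, 6], [0, 0, 0, -10, 6], [0, 0, 0, -10, 6], [0, 0, 0, 0, 6]]]}}

```text
time_s: 6.88
tool_pos: [0.5005, 0.3145, 0.2481]
orientation: [[0.029, 0.238, 0.971], [-0.002, 0.971, -0.238], [-1.0, 0.005, 0.028]]
force: [-0.9, -0.2, 0.4]
grip_width: 0.7
```

```bash
python3 - <<'E'
from h import *
print(mv((.468,-.048,.25)))
q=cloud(snap('top'))[170:260,110:200].reshape(-1,3); q=q[(np.hypot(*(q[:,:2]-(.507,.31)).T)<.05)&(q[:,2]>.145)&(q[:,2]<.175)]; print(len(q), q.mean(0) if len(q) else '')
E
```

```text
[ -0.21408057 -35.98479954   5.47525754]
26 [0.50635594 0.31097938 0.16088284]
```

{"api": "drive_tool", "payload": {"targets": [[[0, -5.1, 0.8, 0, 6], [0, -5.1, 0.8, 0, 6], [0, -5.1, 0.8, 0, 6], [0, -5.1, 0.8, 0, 6], [0, -5.1, 0.8, 0, 6], [0, -5.1, 0.8, 0, 6], [0, -4.2, 0.6, 0, 6], [0, 0, 0, 0, 6]]]}}

```text
time_s: 7.92
tool_pos: [0.4653, -0.0458, 0.2451]
orientation: [[0.029, 0.26, 0.965], [-0.002, 0.966, -0.26], [-1.0, 0.006, 0.028]]
force: [0.7, 0.3, -0.2]
grip_width: 0.706
```

```bash
python3 - <<'E'
from h import *
st=env.read_state();print(st['tool_pos'],st['orientation'].round(3).tolist());print(mv((.468,-.048,.025)))
E
```

```text
[ 0.4653145  -0.04581211  0.2451037 ] [[0.029, 0.26, 0.965], [-0.002, 0.966, -0.26], [-1.0, 0.006, 0.028]]
[22.00928814 -0.26774422 -0.30970959]
```

{"api": "drive_tool", "payload": {"targets": [[[5, -0.3, -0.3, 0, 6], [5, 0, 0, 0, 6], [5, 0, 0, 0, 6], [3, 0, 0, 0, 6], [2, 0, 0, 0, 6], [1.2, 0, 0, 0, 6], [0, 0, 0, 0, 6]]]}}

```text
time_s: 8.8
tool_pos: [0.4704, -0.0434, 0.0283]
orientation: [[0.034, 0.269, 0.962], [-0.0, 0.963, -0.27], [-0.999, 0.009, 0.033]]
force: [-0.5, 0.4, 0.2]
grip_width: 0.698
```

```bash
python3 - <<'E'
from h import *
st=env.read_state();print(st['orientation'].round(3).tolist());print(mv((.468,-.048,.025)))
E
```

```text
[[0.034, 0.269, 0.962], [-0.0, 0.963, -0.27], [-0.999, 0.009, 0.033]]
[ 0.32233762 -0.51231791 -0.11277535]
```

{"api": "drive_tool", "payload": {"targets": [[[0.2, -0.5, -0.1, 0, 6], [0, 0, 0, 0, 3.5], [0, 0, 0, 0, 3.5], [0, 0, 0, 0, 3.5], [0, 0, 0, 0, 3.5], [-3, 0, 0, 0, 3.5], [0, 0, 0, 0, 3.5]]], "newtons": 40}}

```text
time_s: 9.68
tool_pos: [0.4684, -0.0485, 0.0588]
orientation: [[0.039, 0.271, 0.962], [-0.001, 0.963, -0.271], [-0.999, 0.009, 0.038]]
force: [1.0, -0.8, 0.0]
grip_width: 0.483
```

```bash
python3 - <<'E'
from h import *
print(mv((.5942,.2163,.26)),env.read_state()['orientation'].round(3).tolist())
s=snap('side','s3.png'); 
p=proj(s,(.468,-.048,.06)); u,v=map(int,p); print(u,v); cv2.imwrite('pics/s3c.png',cv2.resize(s['color'][v-60:v+40,u-60:u+60],None,fx=4,fy=4))
E
```

```text
[-19.65443131  29.08185011   5.69683418] [[0.039, 0.271, 0.962], [-0.001, 0.963, -0.271], [-0.999, 0.009, 0.038]]
316 229
```

View pics/s3c.png

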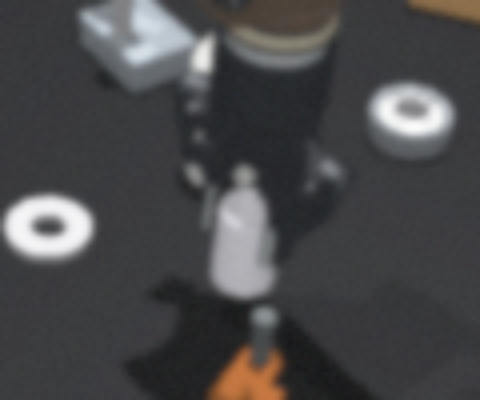

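Grip width reads 0.483, which is 41 mm, so the sleeve is held. The crop shows it between the fingers at (243,240).

{"api": "drive_tool", "payload": {"targets": [[[-5, 0, 0, 0, 3.5], [-5, 0, 0, 0, 3.5], [-5, 0, 0, 0, 3.5], [0, 4.8, 0.9, 0, 3.5], [0, 4.8, 0.9, 0, 3.5], [0, 4.8, 0.9, 0, 3.5], [0, 4.8, 0.9, 0, 3.5], [0, 4.0, 0.7, 0, 3.5], [0, 2.5, 0.5, 0, 3.5], [0, 0, 0, 0, 3.5]]]}}

```text
time_s: 10.98
tool_pos: [0.5752, 0.1934, 0.1965]
orientation: [[0.011, 0.274, 0.962], [0.002, 0.962, -0.274], [-1.0, 0.005, 0.01]]
force: [-0.5, 0.7, -0.9]
grip_width: 0.486
```

```bash
cat > look.py <<'E'
import sys
from h import *
c=np.array([float(x) for x in sys.argv[1:4]]); f=sys.argv[4]
o=[]
for n in ('side','top'):
    s=snap(n); u,v=map(int,proj(s,c)); o.append(cv2.resize(s['color'][v-50:v+50,u-45:u+45],None,fx=4.4,fy=4.4,interpolation=cv2.INTER_CUBIC)); print(n,u,v)
cv2.imwrite('pics/'+f,np.hstack(o))
st=env.read_state(); print(st['tool_pos'],st['orientation'].round(3).tolist(),st['force'].round(1),mv((.5942,.2163,.2)),st['grip_width'])
E
python3 look.py .5942 .2163 .15 l1.png
```

```text
side 216 247
top 178 193
[0.57452719 0.1918491  0.19667682] [[0.01, 0.276, 0.961], [0.001, 0.961, -0.276], [-1.0, 0.004, 0.01]] [-0.2 -0.5 -1.4] [-0.30830205  2.89445759  1.21908256] 0.4838391029517546
```

View pics/l1.png

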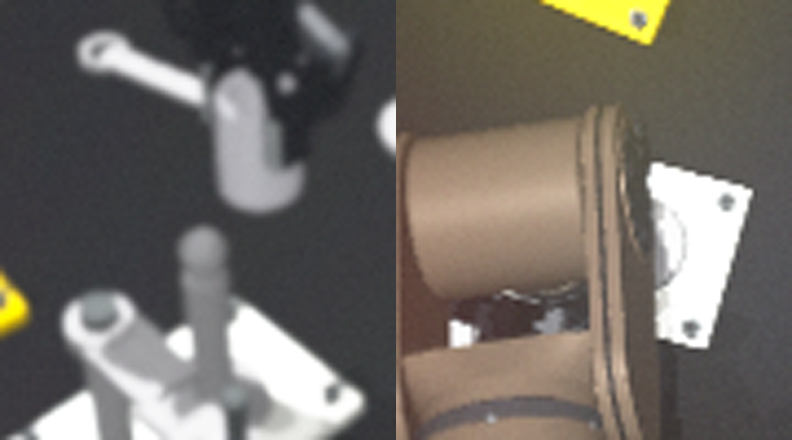

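The left half (side view) shows the sleeve upright in the fingers at (255,150), short of the axle tip at (203,245). I'll compare the sleeve and axle in the side camera's depth.

```bash
python3 - <<'E'
from h import *
from scipy.optimize import least_squares
s=snap('side'); q=cloud(s).reshape(-1,3); q=q[~np.isnan(q[:,0])]
def fit(c,r,R,lo,hi):
    p=q[(np.hypot(*(q[:,:2]-c).T)<r)&(q[:,2]>lo)&(q[:,2]<hi)]
    f=least_squares(lambda x:np.hypot(p[:,0]-x[0],p[:,1]-x[1])-R,c,loss='soft_l1',f_scale=.001); return len(p),f.x.round(4),np.abs(f.fun).mean()
print('axle shaft',fit(AX,.022,.012,.05,.11)); print('axle head',fit(AX,.022,.012,.128,.133))
t=env.read_state()['tool_pos']; print(t); print('sleeve',fit(t[:2],.03,.021,.172,.19))
print('post',fit(POST,.02,.011,.03,.1))
p=q[(np.hypot(*(q[:,:2]-t[:2]).T)<.03)&(q[:,2]>.15)]; print('lowest',np.percentile(p[:,2],[0,2,5,50]))
E
```

```text
axle shaft (182, array([0.5955, 0.2158]), np.float64(0.0009728580535265319))
axle head (16, array([0.5957, 0.2154]), np.float64(0.0008136822157162147))
[0.57471536 0.19142985 0.1973203 ]
sleeve (102, array([0.575 , 0.1905]), np.float64(0.0010045443203959684))
post (164, array([0.6132, 0.282 ]), np.float64(0.0007943526087328781))
lowest [0.16946941 0.17451731 0.17990301 0.2683197 ]
```

{"api": "drive_tool", "payload": {"targets": [[[0, 1.5, 0.6, 0, 3.5], [0, 1.5, 0.6, 0, 3.5], [0, 0, 0, 0, 3.5], [0, 0, 0, 0, 3.5]]]}}

```text
time_s: 11.62
tool_pos: [0.596, 0.2167, 0.1978]
orientation: [[0.012, 0.279, 0.96], [0.001, 0.96, -0.279], [-1.0, 0.005, 0.011]]
force: [-0.4, -0.5, -0.5]
grip_width: 0.483
```

```bash
cat > rel.py <<'E'
import sys
from h import *
from scipy.optimize import least_squares
def go(R,lo,hi):
    s=snap('side'); q=cloud(s).reshape(-1,3); q=q[~np.isnan(q[:,0])]; st=env.read_state(); t=st['tool_pos']
    def fit(c,r,R,lo,hi):
        p=q[(np.hypot(*(q[:,:2]-c).T)<r)&(q[:,2]>lo)&(q[:,2]<hi)]
        f=least_squares(lambda x:np.hypot(p[:,0]-x[0],p[:,1]-x[1])-R,c,loss='soft_l1',f_scale=.001); return len(p),f.x.round(4),np.abs(f.fun).mean()
    a=fit(t[:2],R+.008,R,lo,hi); print('part',a,'tcp',t.round(4),'F',st['force'].round(1),'grip',st['grip_width'],st['orientation'][:2,0].round(3))
    d=np.r_[np.array([.5956,.2157])-a[1],0]; print('need tool cm',(st['orientation'].T@d*100).round(2)); print('by tcp',mv((.5955,.2163,t[2])).round(2))
if __name__=='__main__': go(*map(float,sys.argv[1:4]))
E
python3 rel.py .021 .172 .19
```

```text
part (106, array([0.5954, 0.2146]), np.float64(0.000906446759286308)) tcp [0.596  0.2167 0.1978] F [ 0.9  0.2 -1.4] grip 0.48752671329152486 [0.012 0.002]
need tool cm [ 0.    0.11 -0.01]
by tcp [-0.   -0.05 -0.04]
```

{"api": "drive_tool", "payload": {"targets": [[[1.5, 0.05, 0, 0, 3.5], [1.5, 0, 0, 0, 3.5], [1.2, 0, 0, 0, 3.5], [0.8, 0, 0, 0, 3.5], [0, 0, 0, 0, 3.5]]]}}

```text
time_s: 12.3
tool_pos: [0.5956, 0.2166, 0.1426]
orientation: [[0.009, 0.28, 0.96], [0.001, 0.96, -0.28], [-1.0, 0.004, 0.009]]
force: [-0.4, -0.3, -1.3]
grip_width: 0.491
```

```bash
python3 rel.py .021 .14 .155
```

```text
part (66, array([0.5932, 0.2151]), np.float64(0.002110105104563796)) tcp [0.5957 0.2166 0.1431] F [-0.4  0.6 -0.8] grip 0.48448294674092035 [0.01  0.001]
need tool cm [0.   0.12 0.21]
by tcp [-0.   -0.03 -0.01]
```

{"api": "drive_tool", "payload": {"targets": [[[1.5, 0, 0, 0, 3.5], [1.5, 0, 0, 0, 3.5], [1.2, 0, 0, 0, 3.5], [0.5, 0, 0, 0, 3.5], [0, 0, 0, 0, 3.5]]]}}

```text
time_s: 12.98
tool_pos: [0.5962, 0.2166, 0.0929]
orientation: [[0.01, 0.28, 0.96], [0.001, 0.96, -0.28], [-1.0, 0.003, 0.009]]
force: [-0.2, 0.5, -1.4]
grip_width: 0.484
```

{"api": "drive_tool", "payload": {"targets": [[[1.2, 0, 0, 0, 3.5], [0, 0, 0, 0, 6], [0, 0, 0, 0, 6], [0, 0, 0, 0, 6], [0, 0, 0, 0, 6], [-5, 0, 0, 0, 6], [-5, 0, 0, 0, 6], [-5, 0, 0, 0, 6], [0, 0, 0, 0, 8.5]]]}}

```text
time_s: 14.1
tool_pos: [0.5962, 0.2167, 0.2378]
orientation: [[0.015, 0.28, 0.96], [0.002, 0.96, -0.28], [-1.0, 0.006, 0.014]]
force: [0.5, -0.2, -0.2]
grip_width: 0.89
```

```bash
cat > chk.py <<'E'
from h import *
q=cloud(snap('side')).reshape(-1,3); A=np.array([.5956,.2157])
r=np.hypot(*(q[:,:2]-A).T)
for lo,hi in ((.014,.022),(.024,.036),(.013+.028,.028+.03)):pass
for z in np.arange(.02,.14,.006):
    m=(q[:,2]>z)&(q[:,2]<=z+.006)&(r<.045); print(round(z,3),m.sum(),np.percentile(r[m],[10,50,90]).round(4) if m.sum()>3 else '')
st=env.read_state(); print(st['tool_pos'],st['orientation'].round(3).tolist()); print('wheel',mv((.442,-.284,.25)),'washer',mv((.6165,-.0445,.2)))
E
python3 chk.py
```

```text
0.02 34 [0.0206 0.0259 0.0297]
0.026 14 [0.0197 0.0205 0.0217]
0.032 15 [0.0196 0.0204 0.0229]
0.038 19 [0.0187 0.0205 0.0211]
0.044 21 [0.0191 0.0205 0.0216]
0.05 21 [0.0189 0.0204 0.0216]
0.056 20 [0.0189 0.02   0.021 ]
0.062 26 [0.0188 0.0206 0.0221]
0.068 33 [0.0193 0.0204 0.0213]
0.074 74 [0.0132 0.0181 0.0209]
0.08 54 [0.0112 0.0162 0.02  ]
0.086 19 [0.0099 0.0121 0.0138]
0.092 21 [0.0103 0.0119 0.0134]
0.098 17 [0.0109 0.0122 0.0131]
0.104 19 [0.0102 0.012  0.0136]
0.11 30 [0.0089 0.0109 0.0125]
0.116 15 [0.0078 0.0089 0.011 ]
0.122 7 [0.0081 0.0105 0.0109]
0.128 22 [0.0099 0.0115 0.013 ]
0.134 51 [0.0046 0.0087 0.0122]
[0.59466817 0.21636459 0.23444205] [[0.009, 0.28, 0.96], [0.001, 0.96, -0.28], [-1.0, 0.003, 0.009]]
wheel [ -1.73892271 -52.30419882  -0.62480258] washer [  3.44331961 -24.44219294   9.37309683]
```

The sleeve is seated: radius about 20.5 mm from 20 to 80 mm. Next is the wheel.

{"api": "drive_tool", "payload": {"targets": [[[-1.5, -5.6, 0, 0, 8.5], [0, -5.6, 0, 0, 8.5], [0, -5.6, 0, 0, 8.5], [0, -5.6, 0, 0, 8.5], [0, -5.6, 0, 0, 8.5], [0, -5.6, 0, 0, 8.5], [0, -5.6, 0, 0, 8.5], [0, -5.6, 0, 0, 8.5], [0, -3.5, 0, 0, 8.5], [0, -2, 0, 0, 8.5], [0, 0, 0, 0, 8.5]]]}}

```text
time_s: 15.52
tool_pos: [0.4409, -0.2776, 0.2275]
orientation: [[-0.019, 0.279, 0.96], [0.013, 0.96, -0.279], [-1.0, 0.007, -0.022]]
force: [-0.4, 0.4, -0.6]
grip_width: 0.997
```

```bash
python3 - <<'E'
from h import *
s=snap('side'); q=cloud(s).reshape(-1,3)
c=(.442,-.284); p=q[(np.hypot(*(q[:,:2]-c).T)<.04)&(q[:,2]>.02)&(q[:,2]<.034)]; print(len(p),((p.min(0)+p.max(0))/2).round(4),np.ptp(p,0).round(3))
print(mv((.443,-.284,.012)),env.read_state()['orientation'].round(3).tolist())
E
```

```text
208 [ 0.4435 -0.2849  0.027 ] [0.063 0.064 0.014]
[21.51174636 -0.80755224  0.8656235 ] [[-0.019, 0.278, 0.96], [0.013, 0.961, -0.278], [-1.0, 0.008, -0.022]]
```

{"api": "drive_tool", "payload": {"targets": [[[5, -0.8, 0.8, 0, 8.5], [5, 0, 0, 0, 8.5], [5, 0, 0, 0, 8.5], [3, 0, 0, 0, 8.5], [2, 0, 0, 0, 8.5], [0, 0, 0, 0, 8.5]]]}}

```text
time_s: 16.32
tool_pos: [0.4444, -0.2755, 0.0196]
orientation: [[-0.021, 0.27, 0.963], [0.017, 0.963, -0.27], [-1.0, 0.011, -0.025]]
force: [0.3, -0.1, 0.2]
grip_width: 0.996
```

```bash
python3 - <<'E'
from h import *
print(mv((.4428,-.2845,.001)),env.read_state()['orientation'].round(3).tolist())
E
```

```text
[ 1.84687749 -0.92994428  0.13069475] [[-0.021, 0.27, 0.963], [0.017, 0.963, -0.27], [-1.0, 0.011, -0.025]]
```

{"api": "drive_tool", "payload": {"targets": [[[0.5, -0.9, 0.1, 0, 8.5], [0.8, 0, 0, 0, 8.5], [0.5, 0, 0, 0, 8.5], [0, 0, 0, 0, 5.8], [0, 0, 0, 0, 5.8], [0, 0, 0, 0, 5.8], [0, 0, 0, 0, 5.8]]], "newtons": 40}}

```text
time_s: 17.2
tool_pos: [0.4452, -0.2858, 0.0041]
orientation: [[-0.015, 0.269, 0.963], [0.013, 0.963, -0.269], [-1.0, 0.008, -0.018]]
force: [-0.0, 0.1, -0.6]
grip_width: 0.741
```

{"api": "drive_tool", "payload": {"targets": [[[-3, 0, 0, 0, 5.8], [-5, 0, 0, 0, 5.8], [-5, 0, 0, 0, 5.8], [-5, 0, 0, 0, 5.8], [-3, 0, 0, 0, 5.8], [0, 5, 0, 0, 5.8], [0, 5.5, 0, 0, 5.8], [0, 5.5, 0, 0, 5.8], [0, 5.5, 0, 0, 5.8], [0, 5.5, 0, 0, 5.8], [0, 5.5, 0, 0, 5.8], [0, 5.5, 0, 0, 5.8]]]}}

```text
time_s: 18.7
tool_pos: [0.5517, 0.0857, 0.2212]
orientation: [[-0.017, 0.278, 0.96], [0.015, 0.961, -0.278], [-1.0, 0.01, -0.021]]
force: [1.5, -0.7, -0.5]
grip_width: 0.741
```

```bash
python3 - <<'E'
from h import *
print(mv((.5955,.2163,.2)),env.read_state()['orientation'].round(3).tolist())
E
```

```text
[ 2.24375565 13.74153997  0.62259872] [[-0.017, 0.278, 0.96], [0.015, 0.961, -0.278], [-1.0, 0.01, -0.021]]
```

{"api": "drive_tool", "payload": {"targets": [[[0, 5.2, 0.3, 0, 5.8], [0.8, 4.5, 0.3, 0, 5.8], [0.8, 2.8, 0, 0, 5.8], [0.6, 0.6, 0, 0, 5.8], [0, 0, 0, 0, 5.8], [0, 0, 0, 0, 5.8]]]}}

```text
time_s: 19.45
tool_pos: [0.5924, 0.2169, 0.1966]
orientation: [[-0.022, 0.273, 0.962], [0.014, 0.962, -0.273], [-1.0, 0.007, -0.025]]
force: [0.2, -0.7, -1.5]
grip_width: 0.743
```

```bash
python3 rel.py .032 .197 .218; python3 look.py .5955 .2163 .17 l2.png
```

```text
part (357, array([0.5824, 0.2127]), np.float64(0.00584670733063599)) tcp [0.5924 0.2168 0.1966] F [-0.3  0.2 -1.3] grip 0.7373120020131959 [-0.022  0.014]
need tool cm [-0.02  0.65  1.19]
by tcp [-0.01  0.04  0.31]
side 215 240
top 177 192
[0.59259942 0.21687924 0.19698672] [[-0.021, 0.273, 0.962], [0.014, 0.962, -0.273], [-1.0, 0.008, -0.024]] [ 0.6 -0.2 -0.3] [-0.30540156 -0.00966691  0.16250826] 0.7419728704058558
```

View pics/l2.png

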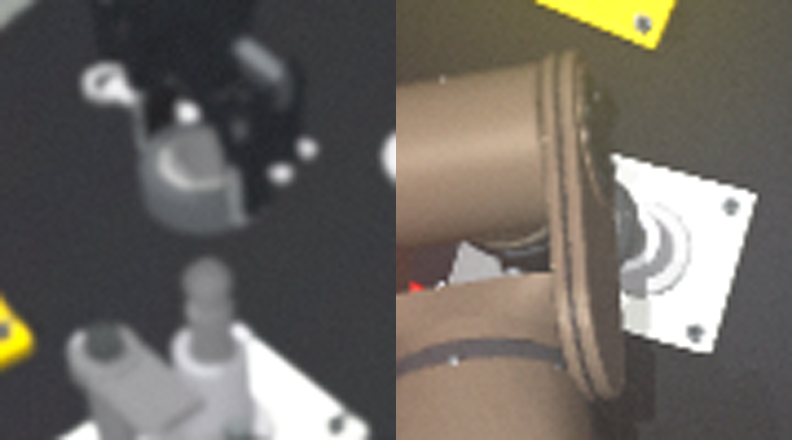

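The side view shows the wheel level in the fingers at (195,190), above the axle tip at (207,270). The sleeve is seated below it. I'll centre, then lower in steps while watching the force.

{"api": "drive_tool", "payload": {"targets": [[[0, -0.05, 0.3, 0, 5.8], [1.8, 0, 0.05, 0, 5.8], [1.8, 0, 0.05, 0, 5.8], [1.2, 0, 0.03, 0, 5.8], [0, 0, 0, 0, 5.8], [0, 0, 0, 0, 5.8]]]}}

```text
time_s: 20.35
tool_pos: [0.5953, 0.2145, 0.1445]
orientation: [[-0.023, 0.275, 0.961], [0.014, 0.961, -0.275], [-1.0, 0.007, -0.026]]
force: [-0.9, -0.8, -1.6]
grip_width: 0.743
```

```bash
python3 - <<'E'
from h import *
print(mv((.5955,.2155,.13)))
s=snap('side');q=cloud(s);hsv=cv2.cvtColor(s['color'],cv2.COLOR_BGR2HSV)
from scipy.optimize import least_squares
t=env.read_state()['tool_pos']
r=np.hypot(*(q[...,:2]-t[:2]).transpose(2,0,1))
m=(r<.04)&(r>.02)&(q[...,2]>t[2]-.004)&(q[...,2]<t[2]+.02)&(hsv[...,2]>70); p=q[m]
f=least_squares(lambda x:np.hypot(p[:,0]-x[0],p[:,1]-x[1])-.032,t[:2],loss='soft_l1',f_scale=.001);print(len(p),f.x,np.abs(f.fun).mean(),t)
E
```

```text
[1.44588905 0.09631761 0.03054774]
186 [0.5929716  0.21215943] 0.0024770252566836503 [0.59514467 0.21443337 0.14441529]
```

{"api": "drive_tool", "payload": {"targets": [[[0.5, 0.1, 0, 0, 5.8], [0.7, 0, 0.02, 0, 5.8], [0.8, 0, 0.02, 0, 5.8], [0.8, 0, 0.02, 0, 5.8], [0, 0, 0, 0, 5.8]]]}}

```text
time_s: 21.02
tool_pos: [0.5959, 0.2159, 0.1154]
orientation: [[-0.021, 0.275, 0.961], [0.014, 0.962, -0.274], [-1.0, 0.007, -0.024]]
force: [-0.2, -0.2, -1.3]
grip_width: 0.741
```

{"api": "drive_tool", "payload": {"targets": [[[0.8, 0, 0.02, 0, 5.8], [0.8, 0, 0.02, 0, 5.8], [0.7, 0, 0.02, 0, 5.8], [0, 0, 0, 0, 5.8], [0, 0, 0, 0, 7.8], [0, 0, 0, 0, 7.8], [0, 0, 0, 0, 7.8]]]}}

```text
time_s: 21.9
tool_pos: [0.5972, 0.2163, 0.0924]
orientation: [[-0.018, 0.275, 0.961], [0.014, 0.961, -0.274], [-1.0, 0.009, -0.022]]
force: [-0.0, 0.2, -0.0]
grip_width: 0.917
```

{"api": "drive_tool", "payload": {"targets": [[[-4, 0, 0, 0, 8], [-5, 0, 0, 0, 8], [-5, 0, 0, 0, 8], [0, 0, 0, 0, 8], [0, 0, 0, 0, 8]]]}}

```text
time_s: 22.52
tool_pos: [0.5997, 0.2142, 0.237]
orientation: [[-0.018, 0.275, 0.961], [0.014, 0.961, -0.274], [-1.0, 0.009, -0.021]]
force: [-0.4, -0.4, -0.6]
grip_width: 0.936
```

```bash
python3 chk.py; python3 - <<'E'
from h import *
q=cloud(snap('side')).reshape(-1,3)
c=(.617,-.0445); p=q[(np.hypot(*(q[:,:2]-c).T)<.04)&(q[:,2]>.0075)&(q[:,2]<.02)]; print(len(p),((p.min(0)+p.max(0))/2).round(4),np.ptp(p,0).round(3))
E
```

```text
0.02 28 [0.0204 0.0266 0.0289]
0.026 13 [0.0205 0.0209 0.022 ]
0.032 12 [0.0196 0.0209 0.0218]
0.038 22 [0.0191 0.0208 0.0223]
0.044 22 [0.0194 0.0201 0.0213]
0.05 23 [0.0182 0.0198 0.022 ]
0.056 19 [0.0189 0.0204 0.0217]
0.062 19 [0.0181 0.0199 0.0212]
0.068 7 [0.0209 0.0212 0.0224]
0.074 1 
0.08 17 [0.0287 0.0308 0.0317]
0.086 46 [0.0303 0.0319 0.0328]
0.092 51 [0.0298 0.0316 0.0331]
0.098 150 [0.0197 0.0282 0.0323]
0.104 214 [0.0145 0.0246 0.0307]
0.11 29 [0.0092 0.0109 0.0127]
0.116 16 [0.008  0.0093 0.0121]
0.122 8 [0.0083 0.0103 0.0116]
0.128 21 [0.0098 0.0117 0.013 ]
0.134 51 [0.0044 0.0089 0.0123]
[0.60013062 0.21426367 0.23746833] [[-0.017, 0.275, 0.961], [0.015, 0.961, -0.274], [-1.0, 0.009, -0.02]]
wheel [ -1.71433997 -52.23923098  -1.55370906] washer [  3.33972969 -24.46565735   8.75114357]
198 [ 0.6176 -0.0446  0.0115] [0.059 0.06  0.008]
```

The wheel is seated at 80–106 mm. Next is the washer at about (0.617, -0.0445).

{"api": "drive_tool", "payload": {"targets": [[[0, -4.8, 1.7, 0, 8.4], [0, -4.8, 1.7, 0, 8.4], [0, -4.8, 1.7, 0, 8.4], [0, -4.8, 1.7, 0, 8.4], [0, -3.2, 1.2, 0, 8.4], [0, -1.2, 0.5, 0, 8.4], [0, 0, 0, 0, 8.4], [5, 0, 0, 0, 8.4], [5, 0, 0, 0, 8.4], [5, 0, 0, 0, 8.4], [3, 0, 0, 0, 8.4], [0, 0, 0, 0, 8.4]]]}}

```text
time_s: 24.12
tool_pos: [0.6063, -0.0294, 0.0357]
orientation: [[-0.036, 0.265, 0.964], [0.02, 0.964, -0.264], [-0.999, 0.01, -0.04]]
force: [0.7, -0.2, 0.5]
grip_width: 0.982
```

```bash
python3 - <<'E'
from h import *
print(mv((.6173,-.0446,.0)),env.read_state()['orientation'].round(3).tolist())
E
```

```text
[ 3.49594327 -1.21197489  1.60128079] [[-0.036, 0.265, 0.964], [0.02, 0.964, -0.264], [-0.999, 0.01, -0.04]]
```

{"api": "drive_tool", "payload": {"targets": [[[0, -1.2, 1.6, 0, 7.6], [1.2, 0, 0, 0, 7.3], [0.8, 0, 0, 0, 7.2], [0, 0, 0, 0, 7.2]]]}}

```text
time_s: 24.62
tool_pos: [0.6226, -0.0454, 0.0187]
orientation: [[-0.028, 0.263, 0.964], [0.018, 0.965, -0.263], [-0.999, 0.01, -0.031]]
force: [-0.7, 0.2, 0.0]
grip_width: 0.841
```

```bash
python3 - <<'E'
from h import *
print(mv((.6173,-.0446,-.0015)),env.read_state()['orientation'].round(3).tolist())
E
```

```text
[ 2.0394519  -0.08037509 -0.47180828] [[-0.028, 0.263, 0.964], [0.018, 0.965, -0.263], [-0.999, 0.01, -0.031]]
```

{"api": "drive_tool", "payload": {"targets": [[[0.6, 0, -0.4, 0, 7.2], [0.6, 0, 0, 0, 7.2], [0.5, 0, 0, 0, 7.2], [0, 0, 0, 0, 7.2]]]}}

```text
time_s: 25.12
tool_pos: [0.6179, -0.0438, 0.0012]
orientation: [[-0.027, 0.263, 0.964], [0.018, 0.965, -0.263], [-0.999, 0.01, -0.031]]
force: [-0.9, 0.1, 0.3]
grip_width: 0.842
```

```bash
python3 - <<'E'
from h import *
print(mv((.6173,-.0446,-.0015)),env.read_state()['orientation'].round(3).tolist())
E
```

```text
[ 0.26863549 -0.09179792 -0.02450936] [[-0.027, 0.263, 0.964], [0.018, 0.965, -0.263], [-0.999, 0.01, -0.031]]
```

Force is near zero, so nothing is touching the bench. I'll close on the washer and lift it a little.

{"api": "drive_tool", "payload": {"targets": [[[0.2, -0.1, 0, 0, 7.2], [0, 0, 0, 0, 5.4], [0, 0, 0, 0, 5.4], [0, 0, 0, 0, 5.4], [0, 0, 0, 0, 5.4], [-3, 0, 0, 0, 5.4], [-3, 0, 0, 0, 5.4], [0, 0, 0, 0, 5.4]]], "newtons": 50}}

```text
time_s: 26.12
tool_pos: [0.6182, -0.0458, 0.0591]
orientation: [[-0.03, 0.263, 0.964], [0.019, 0.965, -0.263], [-0.999, 0.01, -0.034]]
force: [-0.5, 0.2, -1.3]
grip_width: 0.665
```

```bash
python3 look.py .6173 -.0446 .06 l3.png
```

```text
side 267 211
top 278 190
[ 0.61582256 -0.0451729   0.0558974 ] [[-0.036, 0.263, 0.964], [0.02, 0.965, -0.263], [-0.999, 0.01, -0.04]] [-0.7 -0.5 -2.1] [-13.79108314  24.79603466  -9.53805051] 0.6634380381883175
```

View pics/l3.png

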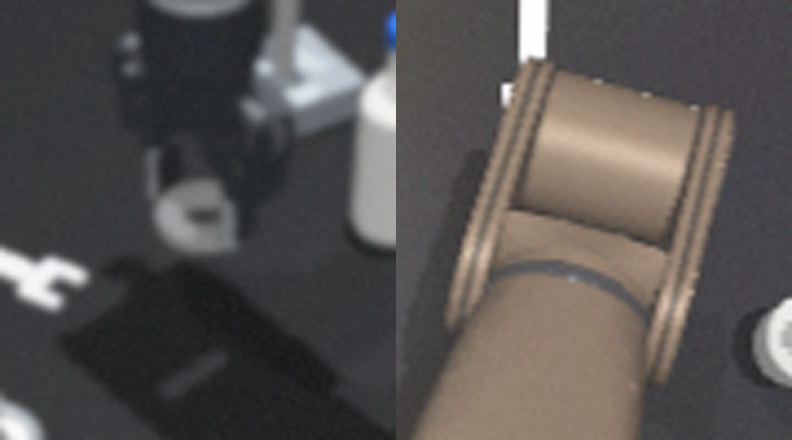

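Grip width reads about 57 mm rather than 60, so the washer may be tilted or off-centre in the pads. I'll measure its plane.

```bash
cat > wash.py <<'E'
from h import *
s=snap('side'); C=cloud(s); st=env.read_state(); t=st['tool_pos']
hsv=cv2.cvtColor(s['color'],cv2.COLOR_BGR2HSV)
r=np.linalg.norm(C-t,axis=-1)
m=(r<.05)&(hsv[...,2]>105)&(C[...,2]<t[2]+.03)
n,l,stt,_=cv2.connectedComponentsWithStats(m.astype(np.uint8)); k=1+np.argmax(stt[1:,4]); print(stt[k])
p=C[l==k]
for _ in range(5):
    c=np.median(p,0); A=np.c_[p[:,:2]-c[:2],np.ones(len(p))]; w=np.linalg.lstsq(A,p[:,2]-c[2],rcond=None)[0]; res=p[:,2]-c[2]-A@w
    p=p[np.abs(res)<max(.0025,1.5*res.std())]
print(len(p),'slope',w,res.std(),'zmin/max',p.min(0),p.max(0),'mid',((p.min(0)+p.max(0))/2),t, st['grip_width'])
R=st['orientation']; q=(p-t)@R; print('tool frame mins',q.min(0).round(4),q.max(0).round(4))
E
python3 wash.py
```

```text
[258 204  18  15 176]
114 slope [-0.02647975 -0.01716651 -0.00033063] 0.0013562681198590624 zmin/max [ 0.58495635 -0.07107789  0.06306435] [ 0.64501214 -0.01408973  0.06875895] mid [ 0.61498424 -0.04258381  0.06591165] [ 0.61529987 -0.04504952  0.05515917] 0.6649210986968352
tool frame mins [-0.0141 -0.0225 -0.0345] [-0.0073  0.0293  0.0271]
```

The washer is flat (slope under 0.03) and centred within a few mm. I'll lift it and carry it over.

{"api": "drive_tool", "payload": {"targets": [[[-5, 0, 0, 0, 5.4], [-5, 0, 0, 0, 5.4], [-4.5, 0, 0, 0, 5.4], [0, 4.5, -1.6, 0, 5.4], [0, 5, -1.8, 0, 5.4], [0, 5, -1.8, 0, 5.4], [0, 4.5, -1.6, 0, 5.4], [0, 2.5, -0.9, 0, 5.4], [0, 1.2, -0.5, 0, 5.4], [0, 0, 0, 0, 5.4], [0, 0, 0, 0, 5.4]]]}}

```text
time_s: 27.65
tool_pos: [0.5937, 0.1977, 0.1887]
orientation: [[-0.071, 0.267, 0.961], [0.022, 0.964, -0.266], [-0.997, 0.003, -0.075]]
force: [0.5, -0.1, -2.8]
grip_width: 0.67
```

```bash
python3 wash.py; python3 -c "
from h import *
print(mv((.5955,.216,.17)),env.read_state()['orientation'].round(3).tolist())"
```

```text
[209 215  20  23 252]
173 slope [-0.03339156  0.00669901 -0.00017101] 0.001136479295487711 zmin/max [0.56159939 0.17268294 0.19557482] [0.62082899 0.22573082 0.20132183] mid [0.59121419 0.19920688 0.19844832] [0.59368942 0.19756878 0.18876091] 0.6683795391504841
tool frame mins [-0.0135 -0.0195 -0.0365] [-0.0067  0.0277  0.0307]
[ 1.89958791  1.81926636 -0.17729824] [[-0.071, 0.268, 0.961], [0.023, 0.963, -0.267], [-0.997, 0.003, -0.075]]
```

{"api": "drive_tool", "payload": {"targets": [[[0, 0.9, -0.1, 0, 5.4], [0, 0.9, -0.1, 0, 5.4], [0, 0, 0, 0, 5.4], [1.5, 0, 0.1, 0, 5.4], [1.5, 0, 0.1, 0, 5.4], [0, 0, 0, 0, 5.4], [0, 0, 0, 0, 5.4]]]}}

```text
time_s: 28.58
tool_pos: [0.5967, 0.2145, 0.1558]
orientation: [[-0.073, 0.271, 0.96], [0.022, 0.963, -0.27], [-0.997, 0.002, -0.076]]
force: [-0.2, -0.5, -1.9]
grip_width: 0.665
```

```bash
python3 wash.py; python3 -c "
from h import *
print(mv((.5965,.216,.135)),env.read_state()['orientation'].round(3).tolist())"; python3 look.py .5955 .2163 .155 l4.png
```

```text
[204 234  20  31 346]
169 slope [ 0.00377122  0.00587437 -0.00021622] 0.001958451893485566 zmin/max [0.57054286 0.19380495 0.16205908] [0.62649954 0.24174313 0.16788783] mid [0.5985212  0.21777404 0.16497345] [0.59655291 0.21449761 0.1556877 ] 0.667918157081727
tool frame mins [-0.0133 -0.0159 -0.0306] [-0.0047  0.0278  0.0279]
[2.06642735 0.14010405 0.11250684] [[-0.073, 0.271, 0.96], [0.022, 0.963, -0.27], [-0.997, 0.001, -0.076]]
side 216 245
top 178 192
[0.59692611 0.21456749 0.15636786] [[-0.072, 0.271, 0.96], [0.022, 0.963, -0.27], [-0.997, 0.002, -0.075]] [ 0.7 -0.7 -2.5] [-4.32733574  0.10192069 -0.63697964] 0.6698301010558491
```

View pics/l4.png

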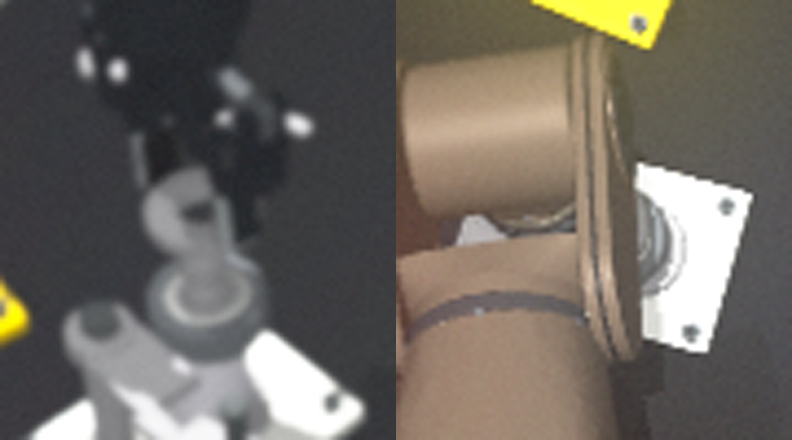

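The side view shows the washer at (185,210) with its hole at (200,210), directly above the axle tip at (205,250). The wheel is seated below. I'll lower it onto the tip gently.

{"api": "drive_tool", "payload": {"targets": [[[0, 0.12, -0.08, 0, 5.4], [0.8, 0, 0.06, 0, 5.4], [0.8, 0, 0.06, 0, 5.4], [0.6, 0, 0.05, 0, 5.4], [0, 0, 0, 0, 5.4]]]}}

```text
time_s: 29.35
tool_pos: [0.5967, 0.2162, 0.1333]
orientation: [[-0.071, 0.271, 0.96], [0.023, 0.963, -0.27], [-0.997, 0.002, -0.074]]
force: [0.4, 0.2, -0.2]
grip_width: 0.667
```

{"api": "drive_tool", "payload": {"targets": [[[0.5, 0, 0.04, 0, 5.4], [0.5, 0, 0.04, 0, 5.4], [0, 0, 0, 0, 5.4]]]}}

```text
time_s: 29.72
tool_pos: [0.5968, 0.2165, 0.1228]
orientation: [[-0.071, 0.271, 0.96], [0.023, 0.963, -0.27], [-0.997, 0.003, -0.075]]
force: [0.2, -0.3, -1.7]
grip_width: 0.667
```

```bash
python3 wash.py
```

```text
[205 245  27  33 498]
289 slope [ 0.64222144 -0.18126666 -0.00941738] 0.010470014973164353 zmin/max [0.56313151 0.19560902 0.08945806] [0.62446471 0.24794481 0.13997668] mid [0.59379811 0.22177691 0.11471737] [0.59692643 0.21650161 0.12303439] 0.6682978950539001
tool frame mins [-0.0171 -0.017  -0.0326] [0.0361 0.0299 0.0277]
```

{"api": "drive_tool", "payload": {"targets": [[[0.5, 0, 0.04, 0, 5.4], [0.4, 0, 0.03, 0, 5.4], [0, 0, 0, 0, 5.4], [0, 0, 0, 0, 7.4], [0, 0, 0, 0, 7.4], [0, 0, 0, 0, 7.4], [0, 0, 0, 0, 7.4]]]}}

```text
time_s: 30.65
tool_pos: [0.5984, 0.2165, 0.1154]
orientation: [[-0.067, 0.271, 0.96], [0.023, 0.963, -0.27], [-0.997, 0.004, -0.071]]
force: [-0.3, 0.2, -0.3]
grip_width: 0.867
```

{"api": "drive_tool", "payload": {"targets": [[[-2, 0, -0.15, 0, 7.8], [-4, 0, -0.3, 0, 8], [-4, 0, -0.3, 0, 8], [-3, 0, -0.2, 0, 6], [0, 0, 0, 0, 4]]]}}

```text
time_s: 31.28
tool_pos: [0.5988, 0.2162, 0.2561]
orientation: [[-0.061, 0.271, 0.961], [0.024, 0.963, -0.27], [-0.998, 0.007, -0.066]]
force: [0.7, 0.1, 0.1]
grip_width: 0.533
```

```bash
python3 chk.py | sed -n 8,30p; python3 - <<'E'
from h import *
q=cloud(snap('side')).reshape(-1,3); r=np.hypot(*(q[:,:2]-(.5956,.2157)).T); p=q[(r<.028)&(r>.017)&(q[:,2]>.108)&(q[:,2]<.125)]
print(len(p),np.linalg.lstsq(np.c_[p[:,:2]-p[:,:2].mean(0),np.ones(len(p))],p[:,2],rcond=None)[0])
p=pin(1.58); print(p, mv((*p,.25)))
E
```

```text
0.062 21 [0.0191 0.0206 0.0226]
0.068 8 [0.0198 0.021  0.0219]
0.074 1 
0.08 21 [0.0291 0.0311 0.0319]
0.086 45 [0.0303 0.0318 0.034 ]
0.092 52 [0.0297 0.0316 0.0331]
0.098 69 [0.0282 0.0311 0.0332]
0.104 59 [0.0272 0.0295 0.0316]
0.11 188 [0.0131 0.0244 0.0297]
0.116 143 [0.0114 0.023  0.0284]
0.122 7 [0.0083 0.0108 0.0148]
0.128 24 [0.0103 0.0117 0.0132]
0.134 47 [0.0041 0.0089 0.0116]
[0.59801047 0.2160459  0.25401512] [[-0.065, 0.271, 0.96], [0.024, 0.963, -0.27], [-0.998, 0.005, -0.069]]
wheel [  0.21738385 -52.36225467  -1.46966066] washer [  4.64782962 -24.61019617   9.17455839]
186 [ 0.01068398 -0.02100197  0.11580693]
[0.50700552 0.31023623] [  1.00306573   6.64288672 -11.18591006]
```

Washer top is at about 116 mm and flat (slopes 0.02 or less), so it's seated. Now I'll fetch the keeper pin near (0.506, 0.311).

{"api": "drive_tool", "payload": {"targets": [[[0, 2.2, -3.8, 0, 4], [0, 2.2, -3.8, 0, 4], [0, 2.0, -3.4, 0, 4], [0, 0, 0, 0, 4], [0, 0, 0, 10, 4], [0, 0, 0, 10, 4], [0, 0, 0, 10, 4], [0, 0, 0, 10, 4], [0, 0, 0, 10, 4], [0, 0, 0, 10, 4], [0, 0, 0, 0, 4]]]}}

```text
time_s: 32.75
tool_pos: [0.5018, 0.3009, 0.2358]
orientation: [[-0.103, 0.973, 0.207], [0.008, 0.209, -0.978], [-0.995, -0.099, -0.029]]
force: [0.2, -0.7, 0.7]
grip_width: 0.465
```

```bash
cat > k.py <<'E'
import sys
from h import *
POST=np.array([.6125,.282]); 
def pin(a): return POST-.108*(np.sin(a)*X+np.cos(a)*Y)
s=snap('side'); q=cloud(s).reshape(-1,3)
st=env.read_state();p=st['tool_pos'];d=p[:2]-POST;a=np.arctan2(-d@X,-d@Y)
z=st['orientation'][:2,2]
print('r',np.hypot(*d).round(4),'a',a.round(3),'tcp',p.round(4),'F',st['force'].round(1),'tilt',st['orientation'][:2,0].round(3),'jaw deg',np.degrees(np.arctan2(*z[::-1])).round(1),'tangent',np.degrees(np.arctan2(*(np.cos(a)*X-np.sin(a)*Y)[::-1])).round(1))
for b in map(float,sys.argv[1:]): print(b,mv((*pin(b),.142)).round(2))
rr=np.hypot(*(q[:,:2]-POST).T); m=(q[:,2]>.148)&(q[:,2]<.168)&(abs(rr-.108)<.009)
print('pin pts',m.sum(), np.median(q[m],0).round(4) if m.sum() else '')
E
python3 k.py 1.58
```

```text
r 0.1124 a 1.486 tcp [0.5017 0.3009 0.2358] F [-0.3  0.3  1.1] tilt [-0.103  0.008] jaw deg -78.0 tangent -99.7
1.58 [ 9.27  1.76 -0.49]
pin pts 50 [0.5059 0.3136 0.1596]
```

{"api": "drive_tool", "payload": {"targets": [[[0, 0.6, -0.7, 0, 4.5], [3, 0.3, 0.05, 0, 4.5], [3, 0.3, 0.05, 0, 4.5], [2, 0.2, 0.05, 0, 4.5], [1, 0.1, 0, 0, 4.5], [0, 0, 0, 0, 4.5]]]}}

```text
time_s: 33.55
tool_pos: [0.5083, 0.3117, 0.142]
orientation: [[-0.101, 0.971, 0.215], [0.009, 0.217, -0.976], [-0.995, -0.097, -0.03]]
force: [-1.1, -0.3, 0.1]
grip_width: 0.526
```

```bash
python3 k.py 1.58 1.3; python3 look.py .507 .311 .16 l5.png
```

```text
r 0.108 a 1.597 tcp [0.5087 0.3118 0.1428] F [ 0.4 -0.1 -0.4] tilt [-0.1    0.009] jaw deg -77.6 tangent -106.0
1.58 [ 0.08 -0.08  0.16]
1.3 [ 0.09 -1.08  3.  ]
pin pts 82 [0.5055 0.2904 0.1584]
side 224 287
top 140 226
[0.50924086 0.31199823 0.14386066] [[-0.098, 0.972, 0.215], [0.01, 0.217, -0.976], [-0.995, -0.094, -0.031]] [ 0.4 -0.3  0.9] [-6.51615528  5.65526492 10.99254398] 0.5285356036407968
```

View pics/l5.png

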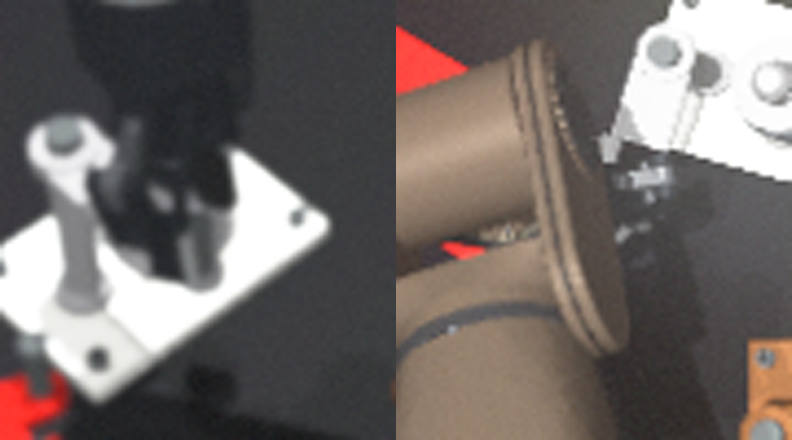

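The side view shows the fingers around the free end of the keeper. The keeper arm runs from the post at (65,135) into the fingers at (150,200). No contact force.

{"api": "drive_tool", "payload": {"targets": [[[0.1, 0, 0, 0, 2.5], [0, 0, 0, 0, 2.5], [0, -0.5, 1.0, 0, 2.5], [0, -0.4, 1.0, 0, 2.5], [0, -0.3, 1.2, 0, 2.5], [0, -0.2, 1.2, 0, 2.5], [0, 0, 0, 0, 2.5]]]}}

```text
time_s: 34.58
tool_pos: [0.5047, 0.2633, 0.1451]
orientation: [[-0.096, 0.972, 0.214], [0.012, 0.216, -0.976], [-0.995, -0.092, -0.033]]
force: [-0.0, 0.3, 0.3]
grip_width: 0.291
```

```bash
python3 k.py 1.0 .8 .6
```

```text
r 0.1092 a 1.147 tcp [0.5048 0.2636 0.1451] F [ 0.2 -0.8 -0.6] tilt [-0.096  0.012] jaw deg -77.6 tangent -80.3
1.0 [0.24 0.19 1.6 ]
0.8 [0.13 0.61 3.72]
0.6 [-0.01  1.44  5.7 ]
pin pts 54 [0.5034 0.2527 0.1592]
```

{"api": "drive_tool", "payload": {"targets": [[[0.1, 0.1, 1.2, 0, 2.5], [0.1, 0.2, 1.2, 0, 2.5], [0, 0.3, 1.2, 0, 2.5], [0, 0, 0, -8, 2.5], [0, 0, 0, -8, 2.5], [0, 0, 0, -8, 2.5], [0, 0, 0, 0, 2.5]]]}}

```text
time_s: 35.5
tool_pos: [0.5223, 0.2253, 0.1412]
orientation: [[-0.092, 0.795, 0.599], [0.013, 0.603, -0.798], [-0.996, -0.066, -0.066]]
force: [-0.9, 0.6, 0.7]
grip_width: 0.293
```

```bash
python3 k.py .6 .4 .2
```

```text
r 0.1066 a 0.756 tcp [0.5223 0.2253 0.1412] F [-0.1  0.4  0.9] tilt [-0.092  0.013] jaw deg -53.1 tangent -57.9
0.6 [-0.18 -0.16  1.66]
0.4 [-0.34  0.2   3.78]
0.2 [-0.52  0.97  5.78]
pin pts 53 [0.5092 0.2455 0.1593]
```

```bash
cat > ka.py <<'E'
from h import *
POST=np.array([.613,.282])
for n in ('side','top'):
    q=cloud(snap(n)).reshape(-1,3); d=q[:,:2]-POST; r=np.hypot(*d.T); a=np.arctan2(-d@X,-d@Y)
    m=(q[:,2]>.117)&(q[:,2]<.131)&(r>.03)&(r<.085)&(abs(q[:,2]-.1235)<.007); b=a[m]
    h,e=np.histogram(b,np.arange(-.8,2.4,.1)); print(n,[(round(x,2),int(k)) for x,k in zip(e,h) if k>2], 'median',np.median(b))
E
python3 ka.py
```

```text
side [(np.float64(-0.4), 6), (np.float64(-0.3), 5), (np.float64(-0.2), 3), (np.float64(-0.1), 7), (np.float64(-0.0), 8), (np.float64(0.1), 24), (np.float64(0.2), 7), (np.float64(0.3), 13), (np.float64(0.4), 16), (np.float64(0.5), 18), (np.float64(0.6), 29), (np.float64(0.7), 26), (np.float64(0.8), 24), (np.float64(0.9), 35), (np.float64(1.0), 54), (np.float64(1.1), 50), (np.float64(1.2), 14), (np.float64(1.3), 12), (np.float64(1.4), 3)] median 0.8618720755825896
top [(np.float64(-0.5), 4), (np.float64(-0.4), 10), (np.float64(-0.3), 16), (np.float64(-0.2), 6), (np.float64(-0.1), 3)] median -0.27739810685363386
```

The keeper plate is at about 0.85 rad, so it's following. I'll continue towards home.

{"api": "drive_tool", "payload": {"targets": [[[-0.05, -0.15, 1.3, 0, 2.5], [-0.05, 0.1, 1.2, 0, 2.5], [-0.1, 0.3, 1.2, 0, 2.5], [0, 0, 0, -8, 2.5], [0, 0, 0, -8, 2.5], [0, 0, 0, -8, 2.5], [0, 0, 0, 0, 2.5]]]}}

```text
time_s: 36.52
tool_pos: [0.5513, 0.1928, 0.1402]
orientation: [[-0.09, 0.478, 0.874], [0.013, 0.878, -0.478], [-0.996, -0.031, -0.085]]
force: [-1.0, 1.2, 0.9]
grip_width: 0.292
```

```bash
python3 k.py .2 0 -.1
```

```text
r 0.1082 a 0.347 tcp [0.5513 0.1928 0.1402] F [-1.2 -0.4  0.8] tilt [-0.09   0.013] jaw deg -28.7 tangent -34.4
0.2 [-0.31 -0.03  1.57]
0.0 [-0.5   0.28  3.69]
-0.1 [-0.6   0.59  4.72]
pin pts 71 [0.5379 0.2071 0.1587]
```

{"api": "drive_tool", "payload": {"targets": [[[-0.2, 0, 1.2, 0, 2.5], [-0.2, 0.1, 1.2, 0, 2.5], [0, 0.15, 1.0, 0, 2.5], [0, 0, 0, -8, 2.5], [0, 0, 0, 0, 2.5]]]}}

```text
time_s: 37.2
tool_pos: [0.5865, 0.1762, 0.141]
orientation: [[-0.089, 0.355, 0.931], [0.013, 0.935, -0.355], [-0.996, -0.019, -0.088]]
force: [-1.4, 0.1, 0.4]
grip_width: 0.295
```

```bash
python3 k.py 0 -.06 -.1; python3 ka.py
```

```text
r 0.1089 a -0.013 tcp [0.5865 0.1762 0.141 ] F [-0.6  0.3 -0.6] tilt [-0.089  0.013] jaw deg -20.9 tangent -13.8
0.0 [-0.09  0.07 -0.16]
-0.06 [-0.15  0.16  0.48]
-0.1 [-0.19  0.24  0.9 ]
pin pts 76 [0.574  0.182  0.1595]
side [(np.float64(-0.4), 12), (np.float64(-0.3), 20), (np.float64(-0.2), 17), (np.float64(-0.1), 16), (np.float64(-0.0), 29), (np.float64(0.1), 42), (np.float64(0.2), 45), (np.float64(0.3), 57), (np.float64(0.4), 27), (np.float64(0.5), 11), (np.float64(0.6), 4)] median 0.20540706778083878
top [(np.float64(0.3), 12), (np.float64(0.4), 10), (np.float64(0.5), 5)] median 0.4120735745093077
```

Creeping to the stop while watching the force.

{"api": "drive_tool", "payload": {"targets": [[[-0.1, 0.05, 0.4, 0, 2.5], [0, 0, 0.3, 0, 2.5], [0, 0, 0, 0, 2.5]]]}}

```text
time_s: 37.72
tool_pos: [0.59, 0.1753, 0.1412]
orientation: [[-0.099, 0.356, 0.929], [0.014, 0.934, -0.356], [-0.995, -0.022, -0.098]]
force: [-1.5, 0.4, 1.0]
grip_width: 0.292
```

{"api": "drive_tool", "payload": {"targets": [[[0, 0, 0.4, 0, 2.5], [0, 0, 0.4, 0, 2.5]]]}}

```text
time_s: 37.98
tool_pos: [0.5903, 0.1751, 0.1406]
orientation: [[-0.122, 0.356, 0.927], [0.019, 0.934, -0.356], [-0.992, -0.026, -0.12]]
force: [-14.5, 4.1, 7.7]
grip_width: 0.293
```

{"api": "drive_tool", "payload": {"targets": [[[0, 0, 0.4, 0, 2.5], [0, 0, 0.4, 0, 2.5]]]}}

```text
time_s: 38.22
tool_pos: [0.5898, 0.1752, 0.1404]
orientation: [[-0.146, 0.355, 0.924], [0.023, 0.934, -0.355], [-0.989, -0.031, -0.145]]
force: [-13.0, 2.8, 7.7]
grip_width: 0.295
```

```bash
python3 k.py 0;python3 ka.py
```

```text
r 0.1092 a -0.045 tcp [0.5898 0.1752 0.1404] F [-13.4   3.5   7.4] tilt [-0.147  0.023] jaw deg -21.0 tangent -12.0
0.0 [-0.09  0.05 -0.51]
pin pts 73 [0.6041 0.1789 0.1585]
side [(np.float64(-0.5), 8), (np.float64(-0.4), 17), (np.float64(-0.3), 20), (np.float64(-0.2), 18), (np.float64(-0.1), 17), (np.float64(-0.0), 29), (np.float64(0.1), 42), (np.float64(0.2), 45), (np.float64(0.3), 61), (np.float64(0.4), 23), (np.float64(0.5), 10), (np.float64(0.6), 3)] median 0.18951867155482915
top [(np.float64(-0.2), 6), (np.float64(-0.1), 5), (np.float64(-0.0), 4)] median -0.0851751252004474
```

At 14 N there is no further motion: the keeper is against its stop, at TCP angle -0.045 with the expected ~0.06 rad lag. I'll open, back off to centre and lift out vertically.

{"api": "drive_tool", "payload": {"targets": [[[0, 0, -0.4, 0, 4], [0, 0, -0.1, 0, 4], [0, 0, 0, 0, 4]]]}}

```text
time_s: 38.75
tool_pos: [0.587, 0.1768, 0.1417]
orientation: [[-0.14, 0.355, 0.924], [0.022, 0.934, -0.356], [-0.99, -0.029, -0.139]]
force: [-0.4, -0.8, -0.4]
grip_width: 0.465
```

```bash
python3 k.py 0
```

```text
r 0.1083 a -0.016 tcp [0.587  0.1768 0.1417] F [ 0.3 -0.1 -0.5] tilt [-0.14   0.022] jaw deg -21.1 tangent -13.6
0.0 [-0.01  0.01 -0.18]
pin pts 96 [0.5938 0.1804 0.1591]
```

{"api": "drive_tool", "payload": {"targets": [[[-2, -0.05, -0.3, 0, 4], [-3, -0.1, -0.45, 0, 4], [-4, -0.1, -0.6, 0, 4], [0, -5, 0, 0, 4], [0, -5, 0, 0, 4], [0, -5, 0, 0, 4], [0, -5, 0, 0, 4], [0, 0, 0, 0, 4]]]}}

```text
time_s: 39.8
tool_pos: [0.518, -0.016, 0.2547]
orientation: [[-0.121, 0.356, 0.927], [0.019, 0.934, -0.356], [-0.992, -0.026, -0.12]]
force: [-0.2, 0.2, -0.3]
grip_width: 0.47
```

```bash
python3 ka.py; python3 chk.py | sed -n 10,21p; python3 - <<'E'
from h import *
a=snap('top');b=snap('side')
for s,n in ((b,'side'),(a,'top')):
    q=cloud(s).reshape(-1,3); d=q[:,:2]-np.array([.613,.282] if n=='side' else [.6113,.2821]); r=np.hypot(*d.T); m=(q[:,2]>.15)&(q[:,2]<.172)&(abs(r-.108)<.02)
    p=q[m]; c=(p[:,:2].min(0)+p[:,:2].max(0))/2; e=c-(q[m][:,:2]-d[m])[0]; print(n,m.sum(),c.round(4),np.ptp(p,0).round(3),'angle',np.arctan2(-e@X,-e@Y).round(3),np.hypot(*e).round(4))
# bystander motion vs start
t0=cv2.imread('pics/top0.png'); d=cv2.absdiff(t0,a['color']).max(2); s0=cv2.imread('pics/side0.png')
o=np.hstack([cv2.resize(b['color'][195:345,140:340],(533,400)),cv2.resize(a['color'][100:290,80:207],(267,400))]); cv2.imwrite('pics/fin.png',o)
for k,(x0,x1,y0,y1) in dict(bottle=(310,345,200,235),gauge=(335,385,140,195),carton=(410,470,220,290),spanner=(250,280,105,172),yellow=(135,210,95,155),brown=(168,240,245,295),red=(65,140,175,240)).items(): print(k,d[y0:y1,x0:x1].mean().round(1),(d[y0:y1,x0:x1]>70).mean().round(3))
E
```

```text
side [(np.float64(-0.5), 5), (np.float64(-0.4), 13), (np.float64(-0.3), 22), (np.float64(-0.2), 19), (np.float64(-0.1), 23), (np.float64(-0.0), 24), (np.float64(0.1), 38), (np.float64(0.2), 53), (np.float64(0.3), 55), (np.float64(0.4), 19), (np.float64(0.5), 12)] median 0.19258964494492647
top [(np.float64(-0.5), 5), (np.float64(-0.4), 26), (np.float64(-0.3), 27), (np.float64(-0.2), 27), (np.float64(-0.1), 20), (np.float64(-0.0), 20), (np.float64(0.1), 27), (np.float64(0.2), 43), (np.float64(0.3), 33), (np.float64(0.4), 11), (np.float64(0.5), 4)] median 0.08773219040973365
0.074 2 
0.08 21 [0.0301 0.0311 0.0322]
0.086 49 [0.0301 0.0319 0.0332]
0.092 41 [0.0299 0.0317 0.0331]
0.098 64 [0.0278 0.0311 0.0331]
0.104 44 [0.0276 0.0296 0.0322]
0.11 56 [0.0247 0.028  0.0302]
0.116 69 [0.0218 0.0264 0.0361]
0.122 302 [0.0164 0.0263 0.0404]
0.128 73 [0.011  0.0216 0.0356]
0.134 49 [0.0045 0.0087 0.0346]
[ 0.51868513 -0.01307221  0.25383891] [[-0.122, 0.352, 0.928], [0.019, 0.936, -0.352], [-0.992, -0.025, -0.121]]
side 37 [0.5863 0.1784] [0.013 0.016 0.013] angle -0.002 0.107
top 26 [0.5844 0.1778] [0.011 0.014 0.012] angle -0.002 0.1077
bottle 3.7 0.0
gauge 3.0 0.0
carton 2.4 0.0
spanner 2.9 0.0
yellow 2.9 0.0
brown 32.0 0.254
red 3.2 0.0
```

View pics/fin.png

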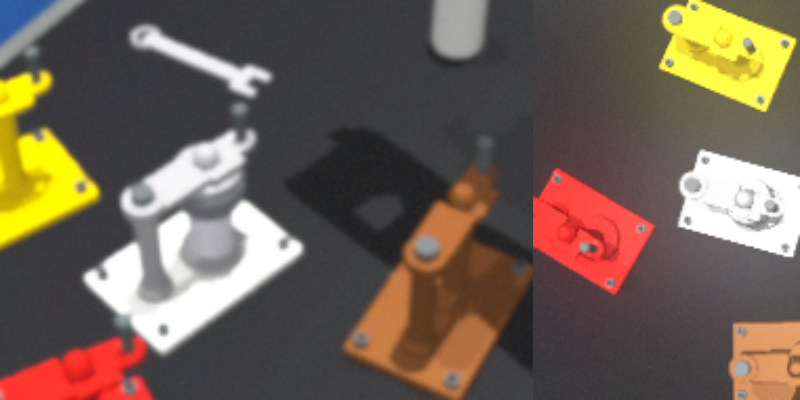

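The final view shows the sleeve, wheel and washer stacked on the white fixture. The keeper lies over the axle, with its pin at (240,110) in line with the post at (143,190). The brown look-alike stands unchanged in the side view. Its top-view difference is most likely the arm or its shadow.

```bash
python3 -c "
from plant import env
print(env.hand_in())"
```

```text
the job is handed in; nothing more can be done
None
```

The job is done and handed in at about 40 s. I swung the keeper open to about 1.58 rad, put on the sleeve, wheel and washer in that order, and pushed the keeper home. It stopped moving at 14 N against its stop. The gripper is released and well clear.

**Last checks that passed:**
- **Stack:** after each release, the side camera's depth showed the sleeve at 20–80 mm, the wheel at 80–106 mm and the washer top at about 116 mm. The washer was flat, with slopes of 0.02 or less.
- **Keeper:** both cameras measured it at -0.002 rad.
- **Bystanders:** the bottle, gauge stand, carton, spanner, and the red and yellow fixtures matched the first top picture.

**Checks that disagreed or were unclear:**
- **Brown fixture:** its top-view patch differed from the start, most likely because of the arm or its shadow. It looks unchanged in the side view.
- **Washer grip:** it read about 57 mm instead of 60, though the washer measured flat and went on without resistance.
- **Tool tilt:** the tool drifted to about 8° off vertical by the end. I saw no effect on the result.
- **Keeper plate angle:** the rough estimate from plate depth (0.09 rad from the top, 0.19 from the side) is skewed by other surfaces at that height, so I relied on the pin.

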